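# Nitrogen purge with a push-pull valve

### The arm

A 6-joint arm with a two-finger parallel gripper is mounted at the origin on the work surface. World frame = base frame: x ahead of the robot, y to its left, z up, the work surface at z = 0. Lengths are in m, angles in rad, forces in N, time in s.
With the tool pointing down it reaches from about 0.4 to 0.825 m from the base axis. Payload 7 kg.
Tool frame: the origin (TCP) lies on the centre line of the jaws, within the pads' length; the fingertips stand tip_reach ahead of it and the grasp point (between the pads) is the TCP (tip_reach is the distance from the TCP to the fingertips, in m); z points along the fingers, y is the line along which they close (so a half turn about z gives the same grasp; the last joint's range is limited). The gripper opens to 88 mm and grips with 3 to 60 N. Pads are 19 mm wide; open, the fingers measure 130 mm over their backs; the gripper's body (78 mm by 193 mm) begins 47 mm behind the grasp point.
Start: joints at [-0.903, 0.359, 0.012, 0, -1.224, -0.288], TCP at [0.25, -0.627, 0.222] pointing down, gripper open.
Joint ranges: [-3.07, 3.07], [-1.43, 2.12], [-1.02, 1.25], [-3.03, 1.67], [-3.05, -0], [-3.03, 3.03]. Speed limits (rad/s): [2.39, 2.39, 3.01, 3.14, 3.14, 3.14].

### API

Orientations are given as [roll, pitch, yaw] about the fixed x, y, z axes, in that order (R = Rz(yaw) Ry(pitch) Rx(roll)).
In Python, from station import get_state, grab_frame, calibration, job_done, find_in, mark_of, tip_reach gives the robot as it stands.
- The arm moves only by the shell command python3 -m handwheel 'ROWS' [OPENING] [FORCE]. ROWS is JSON, a list of rows, each an object with "delta_pos": the shift along the world's x, y, z in units of 30 mm (1.0 is 30 mm), a list of three; "dr": the turn, a rotation vector about the world's x, y, z in degrees, a list of three. In form: [{"delta_pos": [tx, ty, tz], "dr": [rx, ry, rz]}, ...]. A call has 1 to 10 rows; each row shifts and turns the commanded pose from where the row before left it; what a row does not reach is not made up. A row lasts 1/10 s, in which the tool goes at most 50 mm and 8.59 degrees, less where a joint would pass 70% of its speed; a pose out of reach is approached as far as the arm can. A call is refused whole if a number of a shift passes 1 or a number of a turn 8.59, either way. A call with a gripper value outside its range is refused whole. OPENING is the closure, from -1 (fully open) to 1 (shut), set as the call begins (- or left out, the last holds). The fingers move at their own pace and stop on an object; FORCE is the grip in N (left out, the last holds). Time passes only in rows, so rows that do not move let the fingers close. It gives the time, the measured TCP pose, the force, the opening and the grip force at its end, in the units of the state.
- get_state(): the state, without advancing time (a new reading comes with each control period).
- grab_frame(name): name is "side" or "top"; returns the picture (420x560x3 uint8, red, green, blue); there is no depth.
- calibration(name): a dict with "fx", "fy", "cx", "cy" (pixels), "extrinsics" (4x4, takes a point from world to camera coordinates). Camera axes: x right, y down, z forward; pixel columns grow to the right and rows downward; lengths in m; the calibration is good to about 2 mm. A picture is of the moment at which its call begins. calibration takes no time and is no camera call.
- job_done(): hands the job in; it is judged then, once.
Trained networks look in the newest picture that a camera, given by its name, has taken for a name from the list of things; names that differ only in an ending like _2 or _b are one class to them, and where a whole thing is asked for, a point or a joint stands for the part that bears it (a point fixed in the world has none). Each returns a list of dicts, best first, with "conf" (0 to 1); they miss things now and then, are a little off and sometimes report something else, mostly with a low value. They report only what shows in the picture. A call takes as long as a camera call.
- find_in(camera, query): "location" ([column, row] in pixels, amid what is visible of it).
- mark_of(camera, query): "location" ([column, row] in pixels: a listed point, or the origin of a listed thing).
The state is a dict: "t": time; "q": joint angles; "qd": joint speeds; "joint_efforts": joint torques, N m; "eef_pos": TCP position; "ee_rot": TCP orientation; "force": force on the tool from outside, world axes, zero at the start; "moment": the same for the moment, N m; "width": finger opening in m; "gripper_force": force on a finger pad.
Only numpy, scipy, OpenCV 4.12 (cv2) and the standard library are available. Lean on these libraries where they do the work, as an engineer would, in place of code of your own. Each camera call takes 0.05 s, during which the arm holds its last target. There are 200 camera calls.

### The job

Give the bench's nitrogen line a short purge: pull the green knob on the gas panel straight up until it snaps out to its on position, leave it out for at least one second, then push it all the way back in and let go. Leave the blue and yellow knobs as they are.

Things in the scene. Friction and masses are not known exactly. Their poses are not given: they have to be found in the camera images.
- nitrogen (a joint): Height in m to which the green knob is pulled: 0 = fully in (off, as it starts), 0.020 = fully out (on), a hard stop at each end. A spring detent holds it at either end: about 6 N starts it moving, the force falls towards half travel, and past that it snaps by itself to the other end.
- nitrogen_grip (a point): Green knob, the one to work: an upright round plastic cap, 36 mm wide and 26 mm tall, on a 14 mm steel stem. The point is the cap's centre and moves with it; z is up (the pull), y along the row of valves, x across it. Pushed in, the point is 93 mm above the bench, the cap's underside 20 mm above its block and 15 mm above the steel collar round the stem.
- air_grip (a point): Blue knob on the same panel, same shape and point; starts pushed in (off); leave alone. The panel is a fixed 110 x 340 x 20 mm aluminium bar with three fixed grey blocks in a row, 105 mm apart, in any order, one knob on each; a block is 70 mm across the row, 80 mm along it, its top 60 mm above the bench.
- vacuum_grip (a point): Yellow knob on the same panel, same shape and travel, its point at the cap's centre; starts pulled out (on), so it stands 20 mm higher than the others; leave alone.

How it is judged:
On the way:
1. the green knob is pulled out to its on position and stays there for a second (value of joint nitrogen above 0.016 m), for 0.8 s.
At the end, for the whole second after the job is handed in: The green knob is back in, within 3 mm of its inner stop, after having been out (beyond 16 mm of its 20 mm travel) for a second; the blue knob is still in and the yellow knob still out, each within 8 mm of where it started; the robot has let go (value of joint nitrogen below 0.003 m and distance of each of air_grip, vacuum_grip from where it was at the start of the episode below 0.008 m); the robot touches nothing.
It fails at once if the blue knob is pulled or pushed by more than 8 mm (distance of air_grip from where it was at the start of the episode above 0.008 m).
It fails at once if the yellow knob is pulled or pushed by more than 8 mm (distance of vacuum_grip from where it was at the start of the episode above 0.008 m).
It also fails if it takes over 32 s, if anything falls off the work surface, if the arm or the gripper's body presses on something with over 40 N, if the wrist force passes 120 N, or if a joint passes its speed limit or range.

## Working session

There is one attempt and no reset: what is moved stays moved. The work goes in short steps, Python scripts to look and compute and a shell command to move; the robot and the scene stay as the last step left them, time stands still between calls to the robot, and variables do not carry over. Pictures are saved under pics/ and viewed, at most 10 in all, crops included, and the job is handed in when it is done.

```bash
mkdir -p pics; cat > h.py <<'E'
import numpy as np, cv2
from station import *
def P(n):
    c=calibration(n);K=np.array([[c['fx'],0,c['cx']],[0,c['fy'],c['cy']],[0,0,1]]);return K@np.array(c['extrinsics'])[:3]
def tri(a,b):
    X=cv2.triangulatePoints(P('side'),P('top'),np.float64(a).reshape(2,1),np.float64(b).reshape(2,1))[:,0];return X[:3]/X[3]
E
python3 - <<'E'
from h import *
ims=[grab_frame(n) for n in('side','top')]
for n,i in zip(('side','top'),ims): cv2.imwrite(f'pics/{n}.png',i[:,:,::-1])
for g in('nitrogen_grip','air_grip','vacuum_grip'):
    r=[mark_of(n,g) for n in('side','top')]
    for n,x in zip(('side','top'),r): print(g,n,[(d['location'],round(d['conf'],2)) for d in x[:2]])
    if r[0] and r[1]: print(tri(r[0][0]['location'],r[1][0]['location']).round(4))
s=get_state();print(s['t'],s['eef_pos'],s['ee_rot'],s['width'],tip_reach)
E
```

```text
nitrogen_grip side [([279.7, 215.0], 0.81)]
nitrogen_grip top [([285.7, 219.3], 0.59)]
[0.5345 0.0361 0.0985]
air_grip side [([317.2, 264.7], 0.61)]
air_grip top [([342.3, 197.3], 0.89)]
[ 0.575  -0.0585  0.092 ]
vacuum_grip side [([360.1, 317.9], 0.8)]
vacuum_grip top [([402.8, 170.9], 0.66)]
[ 0.6142 -0.1566  0.1074]
0.4 [ 0.25021631 -0.62681614  0.22229982] [ 3.14132647e+00 -4.50515080e-06 -2.76178959e+00] 0.08761060519220604 0.019
```

View pics/side.png

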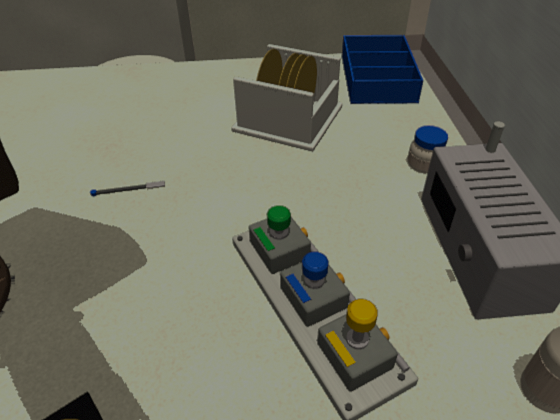

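View pics/top.png

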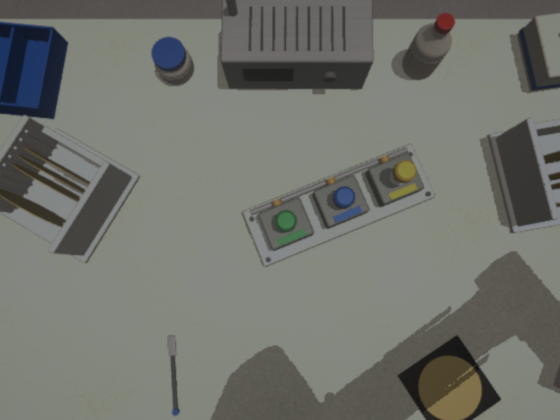

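Side: the green cap is at (279,216), blue at (315,265) and yellow at (362,316). Top: green (286,221), blue (344,197), yellow (405,171). The networks agree to within a few pixels, so I'll refine with colour centroids and check spacing and heights.

```bash
python3 - <<'E'
from h import *
hs={'g':(50,75,(279,216),(286,221)),'b':(105,122,(316,264),(344,197)),'y':(15,30,(362,316),(405,171))}
for k,(lo,hi,a,b) in hs.items():
    o=[]
    for n,c in(('side',a),('top',b)):
        m=cv2.inRange(cv2.cvtColor(cv2.imread(f'pics/{n}.png'),cv2.COLOR_BGR2HSV),(lo,120,40),(hi,255,255))
        _,lab,st,ce=cv2.connectedComponentsWithStats(m)
        i=min((i for i in range(1,len(ce)) if st[i,4]>60),key=lambda i:np.hypot(*(ce[i]-c)))
        x,y,w,h=st[i,:4]; o.append(np.array([x+(w-1)/2,y+(h-1)/2])); print(k,n,st[i],ce[i].round(1))
    print(tri(*o).round(4))
E
```

```text
g side [267 206  23  24 424] [278.5 217.1]Traceback (most recent call last):
  File "<stdin>", line 8, in <module>
ValueError: min() iterable argument is empty
```

```bash
python3 -m handwheel '[{"delta_pos":[0.4,1,0],"dr":[0,0,8.5]},{"delta_pos":[0.4,1,0],"dr":[0,0,8.5]},{"delta_pos":[0.4,1,0],"dr":[0,0,8.5]},{"delta_pos":[0.4,1,0],"dr":[0,0,8.5]},{"delta_pos":[0.4,1,0],"dr":[0,0,8.5]},{"delta_pos":[0.4,1,0],"dr":[0,0,8.5]},{"delta_pos":[0.4,1,0],"dr":[0,0,8.5]},{"delta_pos":[0.4,1,0],"dr":[0,0,8.5]},{"delta_pos":[0.4,1,0],"dr":[0,0,8.5]},{"delta_pos":[0.4,1,0],"dr":[0,0,8.5]}]' -1 40
```

```text
t: 1.4
eef_pos: [0.3705, -0.3257, 0.2227]
ee_rot: [-3.141, -0.0, -1.272]
force: [0.2, 0.4, -0.1]
width: 0.0873
gripper_force: 0.0
```

```bash
python3 - <<'E'
from h import *
hs={'g':(45,85,(279,216),(286,221)),'b':(100,130,(316,264),(344,197)),'y':(12,35,(362,316),(405,171))}
for k,(lo,hi,a,b) in hs.items():
    o=[]
    for n,c in(('side',a),('top',b)):
        hsv=cv2.cvtColor(cv2.imread(f'pics/{n}.png'),cv2.COLOR_BGR2HSV)
        m=cv2.inRange(hsv,(lo,100,30),(hi,255,255))
        _,lab,st,ce=cv2.connectedComponentsWithStats(m)
        c2=[i for i in range(1,len(ce)) if st[i,4]>60]
        if not c2: print(hsv[c[1],c[0]]); continue
        i=min(c2,key=lambda i:np.hypot(*(ce[i]-c)))
        x,y,w,h=st[i,:4]; o.append(np.array([x+(w-1)/2,y+(h-1)/2])); print(k,n,st[i],ce[i].round(1))
    if len(o)==2: print(tri(*o).round(4))
E
```

```text
g side [267 206  24  25 481] [278.5 217.7]
g top [276 211  20  20 297] [285.7 220.6]
[0.5329 0.0364 0.0922]
b side [302 252  26  29 614] [314.7 265.5]
b top [334 187  21  21 334] [343.9 196.8]
[ 0.573  -0.0611  0.0934]
y side [346 299  32  34 868] [361.3 315.2]
y top [394 160  23  22 382] [404.8 170.6]
[ 0.614  -0.1583  0.1147]
```

```bash
python3 -m handwheel '[{"delta_pos":[0.45,1,0],"dr":[0,0,5]},{"delta_pos":[0.45,1,0],"dr":[0,0,0]},{"delta_pos":[0.45,1,0],"dr":[0,0,0]},{"delta_pos":[0.45,1,0],"dr":[0,0,0]},{"delta_pos":[0.45,1,0],"dr":[0,0,0]},{"delta_pos":[0.45,1,0],"dr":[0,0,0]},{"delta_pos":[0.45,1,0],"dr":[0,0,0]},{"delta_pos":[0.45,1,0],"dr":[0,0,0]},{"delta_pos":[0.45,1,0],"dr":[0,0,0]},{"delta_pos":[0.45,1,0],"dr":[0,0,0]}]'
```

```text
t: 2.4
eef_pos: [0.5056, -0.0255, 0.2228]
ee_rot: [-3.141, -0.0, -1.191]
force: [0.2, 0.8, 0.1]
width: 0.0875
gripper_force: 0.0
```

The three points fit the text: heights 92, 93 and 115 mm, and spacing 105 mm. The target is (0.533, 0.036), yaw -1.176.

```bash
python3 -m handwheel '[{"delta_pos":[0.46,1,0],"dr":[0,0,0.8]},{"delta_pos":[0.46,1,0],"dr":[0,0,0]},{"delta_pos":[0,0.05,-0.5],"dr":[0,0,0]},{"delta_pos":[0,0,-0.7],"dr":[0,0,0]},{"delta_pos":[0,0,-0.7],"dr":[0,0,0]},{"delta_pos":[0,0,0],"dr":[0,0,0]},{"delta_pos":[0,0,0],"dr":[0,0,0]}]'
python3 - <<'E'
from h import *
for n in('side','top'): cv2.imwrite(f'pics/{n}2.png',cv2.resize(grab_frame(n)[120:320,180:380,::-1],(600,600)))
E
```

```text
t: 3.1
eef_pos: [0.533, 0.0345, 0.1659]
ee_rot: [3.141, -0.0, -1.177]
force: [-0.2, 0.6, 0.3]
width: 0.0879
gripper_force: 0.0
```

View pics/side2.png

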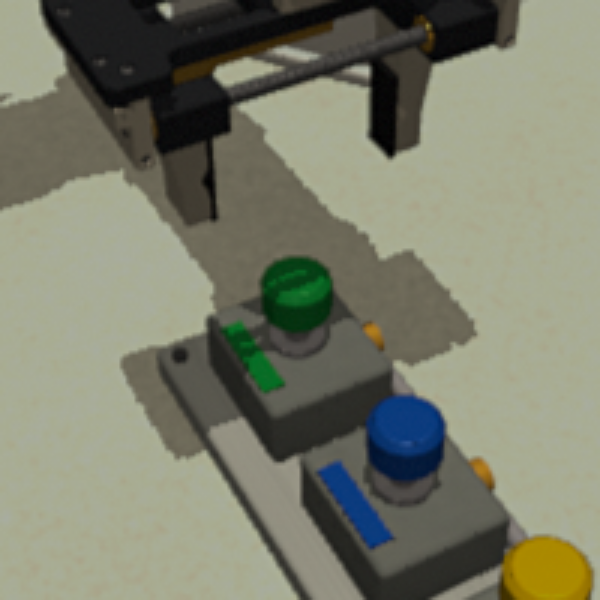

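The crop shows the open fingers straddling the green cap across the row, at crop (190,215) and (400,150), with the cap at (297,293) centred beneath them. Descending and closing.

```bash
python3 -m handwheel '[{"delta_pos":[0,0.06,-0.5],"dr":[0,0,0]},{"delta_pos":[0,0,-0.5],"dr":[0,0,0]},{"delta_pos":[0,0,-0.5],"dr":[0,0,0]},{"delta_pos":[0,0,-0.5],"dr":[0,0,0]},{"delta_pos":[0,0,-0.5],"dr":[0,0,0]},{"delta_pos":[0,0,0],"dr":[0,0,0]},{"delta_pos":[0,0,0],"dr":[0,0,0]}]'
python3 -m handwheel '[{"delta_pos":[0,0,0],"dr":[0,0,0]},{"delta_pos":[0,0,0],"dr":[0,0,0]},{"delta_pos":[0,0,0],"dr":[0,0,0]},{"delta_pos":[0,0,0],"dr":[0,0,0]},{"delta_pos":[0,0,0],"dr":[0,0,0]},{"delta_pos":[0,0,0],"dr":[0,0,0]},{"delta_pos":[0,0,0],"dr":[0,0,0]},{"delta_pos":[0,0,0],"dr":[0,0,0]}]' 1 40
```

```text
t: 3.9
eef_pos: [0.5335, 0.0365, 0.0915]
ee_rot: [-3.14, -0.0, -1.177]
force: [0.6, -0.4, 0.8]
width: 0.0876
gripper_force: 0.0
t: 4.7
eef_pos: [0.5325, 0.0362, 0.0904]
ee_rot: [3.141, -0.0, -1.177]
force: [-1.4, -0.2, 1.9]
width: 0.0341
gripper_force: 40.0
```

```bash
python3 -m handwheel '[{"delta_pos":[0,0,0.1],"dr":[0,0,0]},{"delta_pos":[0,0,0.1],"dr":[0,0,0]},{"delta_pos":[0,0,0.1],"dr":[0,0,0]},{"delta_pos":[0,0,0.1],"dr":[0,0,0]},{"delta_pos":[0,0,0.1],"dr":[0,0,0]},{"delta_pos":[0,0,0.1],"dr":[0,0,0]},{"delta_pos":[0,0,0.08],"dr":[0,0,0]},{"delta_pos":[0,0,0],"dr":[0,0,0]},{"delta_pos":[0,0,0],"dr":[0,0,0]}]'
python3 - <<'E'
from h import *
for n in('side','top'): cv2.imwrite(f'pics/{n}3.png',cv2.resize(grab_frame(n)[120:320,180:380,::-1],(600,600)))
E
```

```text
t: 5.6
eef_pos: [0.5325, 0.0363, 0.1106]
ee_rot: [3.141, 0.0, -1.177]
force: [-1.5, -1.8, -2.5]
width: 0.0343
gripper_force: 40.0
```

View pics/side3.png

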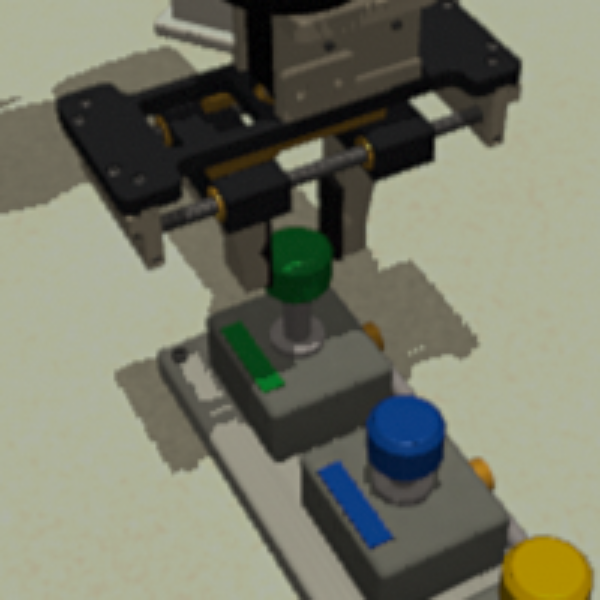

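The cap has risen to crop (300,265) with the stem exposed. I'll lift slightly to confirm the hard stop, and hold for over a second.

```bash
python3 -m handwheel '[{"delta_pos":[0,0,0.05],"dr":[0,0,0]},{"delta_pos":[0,0,0],"dr":[0,0,0]},{"delta_pos":[0,0,0],"dr":[0,0,0]},{"delta_pos":[0,0,0],"dr":[0,0,0]},{"delta_pos":[0,0,0],"dr":[0,0,0]},{"delta_pos":[0,0,0],"dr":[0,0,0]},{"delta_pos":[0,0,0],"dr":[0,0,0]},{"delta_pos":[0,0,0],"dr":[0,0,0]},{"delta_pos":[0,0,0],"dr":[0,0,0]},{"delta_pos":[0,0,0],"dr":[0,0,0]}]'
python3 -m handwheel '[{"delta_pos":[0,0,0],"dr":[0,0,0]},{"delta_pos":[0,0,0],"dr":[0,0,0]},{"delta_pos":[0,0,0],"dr":[0,0,0]},{"delta_pos":[0,0,0],"dr":[0,0,0]},{"delta_pos":[0,0,0],"dr":[0,0,0]}]'
python3 - <<'E'
from h import *
m=cv2.inRange(cv2.cvtColor(grab_frame('side'),cv2.COLOR_RGB2HSV),(45,100,30),(85,255,255))
_,_,st,ce=cv2.connectedComponentsWithStats(m);print(st[st[:,4]>60])
for z in(.092,.112):
    p=P('side')@[.533,.0364,z,1];print(z,p[:2]/p[2])
E
```

```text
t: 6.7
eef_pos: [0.5323, 0.0363, 0.1108]
ee_rot: [3.14, 0.0, -1.178]
force: [4.6, -2.3, -23.2]
width: 0.0341
gripper_force: 40.0
t: 7.2
eef_pos: [0.5323, 0.0363, 0.1109]
ee_rot: [3.14, 0.0, -1.178]
force: [5.5, -3.0, -22.7]
width: 0.034
gripper_force: 40.0
[[     0      0    560    420 234544]
 [   269    196     22     25    457]
 [   254    227     21     24    199]]
0.092 [278.60789914 218.07332816]
0.112 [278.40318656 208.33095353]
```

The hard stop is felt (-23 N) and the cap centre is at row 208, which matches fully out. It has been out over 1.5 s, so now push it in.

```bash
python3 -m handwheel '[{"delta_pos":[0,0,-0.1],"dr":[0,0,0]},{"delta_pos":[0,0,-0.1],"dr":[0,0,0]},{"delta_pos":[0,0,-0.1],"dr":[0,0,0]},{"delta_pos":[0,0,-0.1],"dr":[0,0,0]},{"delta_pos":[0,0,-0.1],"dr":[0,0,0]},{"delta_pos":[0,0,-0.1],"dr":[0,0,0]},{"delta_pos":[0,0,-0.1],"dr":[0,0,0]},{"delta_pos":[0,0,-0.05],"dr":[0,0,0]},{"delta_pos":[0,0,0],"dr":[0,0,0]},{"delta_pos":[0,0,0],"dr":[0,0,0]}]'
```

```text
t: 8.25
eef_pos: [0.5326, 0.0363, 0.0904]
ee_rot: [3.141, -0.0, -1.177]
force: [-6.8, -0.0, 4.4]
width: 0.0344
gripper_force: 40.0
```

```bash
python3 -m handwheel '[{"delta_pos":[0,0,0],"dr":[0,0,0]},{"delta_pos":[0,0,0],"dr":[0,0,0]},{"delta_pos":[0,0,0],"dr":[0,0,0]},{"delta_pos":[0,0,0],"dr":[0,0,0]},{"delta_pos":[0,0,0],"dr":[0,0,0]},{"delta_pos":[0,0,0],"dr":[0,0,0]},{"delta_pos":[0,0,0],"dr":[0,0,0]},{"delta_pos":[0,0,0],"dr":[0,0,0]}]' -1
python3 -m handwheel '[{"delta_pos":[0,0,0.4],"dr":[0,0,0]},{"delta_pos":[0,0,0.6],"dr":[0,0,0]},{"delta_pos":[0,0,0.8],"dr":[0,0,0]},{"delta_pos":[0,0,0.8],"dr":[0,0,0]},{"delta_pos":[0,0,0.6],"dr":[0,0,0]},{"delta_pos":[0,0,0],"dr":[0,0,0]},{"delta_pos":[0,0,0],"dr":[0,0,0]}]'
python3 - <<'E'
from h import *
f=grab_frame('side');cv2.imwrite('pics/side4.png',f[:,:,::-1])
m=cv2.inRange(cv2.cvtColor(f,cv2.COLOR_RGB2HSV),(45,100,30),(85,255,255))
_,_,st,ce=cv2.connectedComponentsWithStats(m);print(st[st[:,4]>60])
E
```

```text
t: 9.05
eef_pos: [0.5328, 0.0364, 0.0898]
ee_rot: [-3.142, 0.0, -1.177]
force: [0.5, 0.4, -0.7]
width: 0.0865
gripper_force: 0.0
t: 9.75
eef_pos: [0.5329, 0.0365, 0.1867]
ee_rot: [-3.14, 0.0, -1.177]
force: [0.2, 0.1, -0.1]
width: 0.0877
gripper_force: 0.0
[[     0      0    560    420 234516]
 [   267    206     24     25    490]
 [   254    227     21     24    194]]
```

View pics/side4.png

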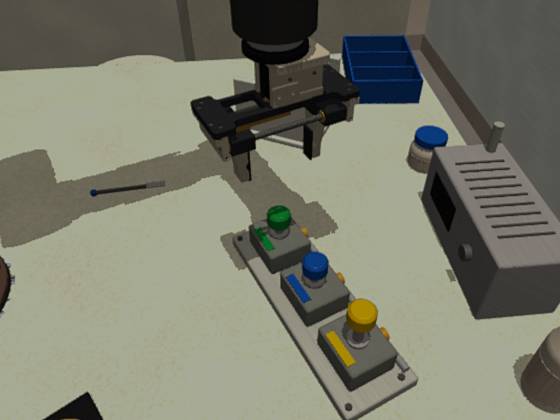

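The green cap is back at exactly its starting box (267,206; 24x25). Blue (315,265) and yellow (362,316) are unchanged, and the gripper is clear.

```bash
python3 -c "from station import job_done; print(job_done())"
```

```text
the job is handed in; nothing more can be done
None
```

I pulled the green knob out to its stop, held it there for over 1.5 s, pushed it back in and released it; blue and yellow look unmoved in the final picture, and the job was handed in at about 10 s with no verdict shown.

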